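Turn the key carousel and hang up the key paddle

TASK

On the hallway shelf, gently push the key carousel round until its empty hook points straight towards the robot's edge of the shelf, leaving the spare wooden key paddle in its stand meanwhile. Then lift the paddle out of the stand and hang it by its window on that hook, without forcing anything, so that it hangs freely there with the hook still pointing to the front. Leave the toys and the tin where they are; the carousel's head is clamped at an unknown height, so feel for it.

Things in the scene. Friction and masses are not known exactly. Their poses are not given: they have to be found in the camera images.
- carousel: Fixed round foot of the key carousel, 150 mm across, 18 mm high. Origin: centre of its underside, on the vertical turning axis; its -x points to the robot's edge of the shelf. A column carries a head with a hub and four level arms 90 degrees apart. Three arms carry paddles like the spare one; they turn on a 105 mm radius and reach from 115 mm below to 41 mm above the arms.
- turntable: The turning part (column and head). Origin on the axis, 20 mm above the shelf; its -x is the way the empty hook points, the other three arms carry paddles. Turns both ways by pushing an arm sideways (friction 0.1 Nm, stays where left). The head is clamped (holds 30 N) at an unreported height, new each time: arm centre lines 185 to 230 mm above the shelf. Feel for it on the hub.
- free_side (a point): Point straight below the empty hook's arm, 97 mm from the axis, 20 mm above the shelf; it turns with the arm. A good place along the arm to hang the paddle.
- hub_axis (a point): Point on the turning axis, 100 mm above the shelf, always (it does not tell the head's height). The hub above it is a disc 56 mm across, its flat top 20 mm above the arms' centre lines, its underside 12 mm below. Each arm is a flat bar 12 mm wide, 9 mm high, from the hub to 115 mm from the axis, ending in an upright lip (hook tip) there, 6 mm thick, its top 15.5 mm above the centre line.
- stand: Fixed wooden block, 60 x 90 x 45 mm high, with an upright slot 14 mm (its x) by 62 mm (its y), 35 mm deep, in which the spare paddle stands. Origin: centre of its underside. Yawed up to 40 degrees either way.
- paddle_mid (a point): Centre, half-way up, of the loose spare key paddle: a wooden plate 12 mm thick (its x), 60 mm wide (its y), 156 mm tall (its z), about 90 g, a flat brass key on each face, both faces alike. It stands upright in the stand, its lower end 10 mm above the shelf. From 42 to 78 mm above this point it is solid: pinch it there by its faces, from above.
- paddle_window (a point): Centre of the paddle's window, 21 mm above paddle_mid, axes alike. The window goes through the thickness, 36 mm wide; sill 19 mm below this point; ceiling 21 mm above it, flat for 14 mm, sloping to 13 mm at the sides. Hung, this point lies 16.5 mm below the arm's centre line; to pass over the hook's tip bring it 5 mm above that line (9 mm to spare each way).
- car: Red die-cast sports car, 120 x 54 x 38 mm high, loose; origin at the centre of its underside, long along its x. Leave alone.
- truck: Blue plastic tow truck, 160 x 66 x 75 mm high, loose; origin at the centre of its underside, long along its x. Leave alone.
- bus: Yellow plastic school bus, 180 x 60 x 73 mm high, loose; origin at the centre of its underside, long along its x. Leave alone.
- tin: Grey aluminium tin with screw-top lid, 66 mm in diameter, 63 mm high, loose; origin at the centre of its underside. Leave alone.
Not all that is in view belongs to the job. What is shaped like the carousel but green is not meant.

How it is judged:
By the outcome, as a careful person would: the job done as asked, in the order asked, and still so for the second after the job is handed in, with the robot touching nothing.
It also fails if it takes over 72 s, if anything falls off the work surface, if the arm or the gripper's body presses on something with over 40 N, if the wrist force passes 120 N, or if a joint passes its speed limit or range.

ROBOT

A 7-joint arm with a two-finger parallel gripper is mounted at the origin on the work surface. World frame = base frame: x ahead of the robot, y to its left, z up, the work surface at z = 0. Lengths are in m, angles in rad, forces in N, time in s.
With the tool pointing down it reaches from about 0.4 to 0.85 m from the base axis. Payload 10.4 kg.
Tool frame: the origin (TCP) lies midway between the tips of the shut fingers; the grasp point (between the pads) lies 19 mm behind it; z points along the fingers, y is the line along which they close (so a half turn about z gives the same grasp; the last joint's range is limited). The gripper opens to 87 mm and grips with 3 to 60 N. Pads are 19 mm wide; open, the fingers measure 117 mm over their backs; the gripper's body (75 mm by 190 mm) begins 51 mm behind the grasp point.
Start: joints at [-1.372, 0.332, -0.065, 1.46, 0.022, 1.35, -0.088], TCP at [0.137, 0.61, 0.197] pointing down, gripper open.
Joint ranges: [-2.6, 2.6], [-0.5, 2.12], [-1.47, 1.34], [0.16, 2.42], [-1.27, 4.41], [0.06, 2.06], [-2.6, 2.6]. Speed limits (rad/s): [2.22, 2.22, 2.79, 2.79, 3.14, 3.14, 3.14].

INTERFACE

Orientations are given as a unit quaternion [x, y, z, w].
In Python, from bench import r gives the robot as it stands.
- The arm moves only by the tool arm_command, never from a script. Its argument "moves" is one flat list of numbers, 4 for each row, row after row: the shift along the tool's x, y, z in cm, then the turn about the tool's z in degrees. A call has 1 to 12 rows; each row shifts and turns the commanded pose from where the row before left it, along the tool's axes as they then stand; what a row does not reach is not made up. A row lasts 1/12 s, in which the tool goes at most 41.7 mm and 7.16 degrees, less where a joint would pass 70% of its speed; a pose out of reach is approached as far as the arm can. A call with a gripper value outside its range is refused whole. "fingers" is the opening in per cent of the stroke, from 0 (shut) to 100 (fully open), set as the call begins (left out, the last holds). The fingers move at their own pace and stop on an object; "squeeze" is the grip in N (left out, the last holds). Time passes only in rows, so rows that do not move let the fingers close. It gives the time, the measured TCP pose, the force, the opening and the grip force at its end, in the units of the state.
- r.read_state(): the state, without advancing time (a new reading comes with each control period).
- r.camera(name): name is "side" or "top"; returns the picture (400x640x3 uint8, red, green, blue); there is no depth.
- r.camera_info(name): a dict with "fx", "fy", "cx", "cy" (pixels), "k1" (the pictures are not rectified: a ray, as slopes to the right and down, at radius r is drawn at 1 + k1 r^2 times it, then the intrinsics apply), "origin" and "attitude" of the camera in the world. Camera axes: x right, y up, looking along -z (the intrinsics and any distortion apply to the point x, -y, -z); pixel columns grow to the right and rows downward; lengths in m; the calibration is good to about 2 mm. A picture is of the moment at which its call begins. camera_info takes no time and is no camera call.
- r.close_job(): hands the job in; it is judged then, once.
The state is a dict: "time": time; "joint_positions": joint angles; "joint_vel": joint speeds; "joint_torque": joint torques, N m; "ee_pos": TCP position; "eef_rot": TCP orientation; "ft_force": force on the tool from outside, world axes, zero at the start; "torque": the same for the moment, N m; "width": finger opening in m; "grip_force": force on a finger pad.
Only numpy, scipy, OpenCV 4.12 (cv2) and the standard library are available. Lean on these libraries where they do the work, as an engineer would, in place of code of your own. Each camera call takes 0.05 s, during which the arm holds its last target. There are 200 camera calls.

## Working session

There is one attempt and no reset: what is moved stays moved. The work goes in short steps, Python scripts to look and compute and a tool call to move; the robot and the scene stay as the last step left them, time stands still between calls to the robot, and variables do not carry over. Pictures are saved under pics/ and viewed, at most 10 in all, crops included, and the job is handed in when it is done.

Besides the shell and the picture viewer there is one more tool, called after "Request:" as name(argument=value, ...) on one line, values as JSON. arm_command: Moves the arm, as the interface text tells. Its arguments: {"type":"object","properties":{"moves":{"type":"array"},"fingers":{"type":"number"},"squeeze":{"type":"number"}},"required":["moves"]}

```bash
mkdir -p pics; ls
python3 - <<'E'
from bench import r
import cv2
for n in ("side","top"):
    cv2.imwrite(f"pics/{n}0.png",r.camera(n)[:,:,::-1]); print(n,r.camera_info(n))
s=r.read_state();print(s)
E
```

```text
pics
side {'fx': 404.75022728089397, 'fy': 404.75022728089397, 'cx': 309.5984768031024, 'cy': 202.61647567605513, 'k1': -0.09749671916069655, 'origin': array([0.78668453, 0.80145906, 0.98067698]), 'attitude': array([0.07970407, 0.36848231, 0.90723765, 0.18651512])}
top {'fx': 404.16840846686716, 'fy': 404.16840846686716, 'cx': 321.0078822155507, 'cy': 203.51937362429047, 'k1': -0.042382032069492585, 'origin': array([ 0.3050981 , -0.01183505,  1.11669641]), 'attitude': array([ 0.04931046, -0.04030619, -0.69679946,  0.71443292])}
{'time': 0.1, 'joint_positions': array([-1.37163414,  0.33284003, -0.06471243,  1.46088989,  0.02158149,
        1.34988154, -0.08849895]), 'joint_vel': array([ 0.00011792, -0.00059481, -0.00069395, -0.00099579,  0.00119123,
       -0.00106721, -0.00056596]), 'joint_torque': array([ 1.64416335e-03, -6.24542642e+01,  2.47579190e-02, -3.90708911e+01,
       -6.13744673e-02,  3.65411409e-02,  4.23989206e-05]), 'ee_pos': array([0.13737338, 0.60931461, 0.19649841]), 'eef_rot': array([ 1.10639775e-01,  9.93860353e-01, -6.59876750e-04, -5.45516671e-05]), 'ft_force': array([ 0.27652228, -0.32833651, -0.45020964]), 'torque': array([ 0.01852831,  0.00689508, -0.03168468]), 'grip_force': 0.0, 'width': 0.08672454587523486}
```

View pics/side0.png

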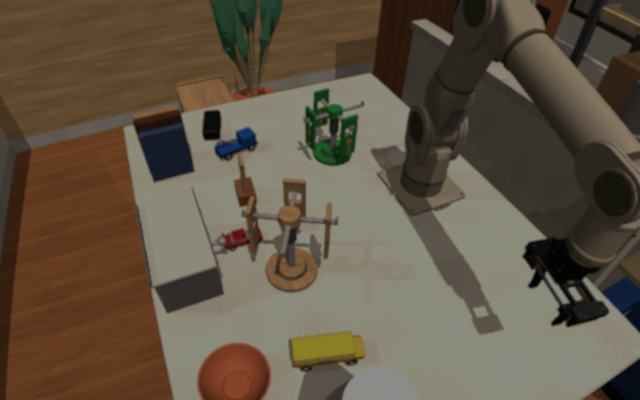

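View pics/top0.png

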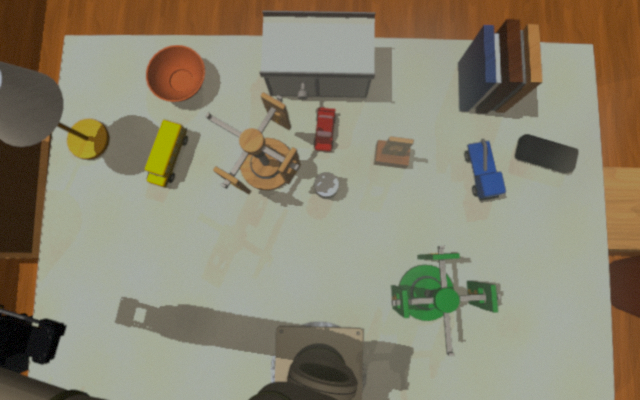

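```bash
cat > h.py <<'E'
import numpy as np, cv2
from scipy.spatial.transform import Rotation as R
from scipy.optimize import least_squares
from bench import r
CI={n:r.camera_info(n) for n in("side","top")}
def proj(n,P):
    c=CI[n]; q=R.from_quat(c["attitude"]).inv().apply(np.atleast_2d(P)-c["origin"])
    s=np.c_[q[:,0],-q[:,1]]/-q[:,2:]; s=s*(1+c["k1"]*(s**2).sum(1,keepdims=True))
    return s*[c["fx"],c["fy"]]+[c["cx"],c["cy"]]
def at_z(n,uv,z):
    g=lambda p: proj(n,[p[0],p[1],z])[0]-uv
    return least_squares(g,[0.5,0.]).x
def tri(us,ut):
    f=lambda p: np.r_[proj("side",p)[0]-us,proj("top",p)[0]-ut]
    s=least_squares(f,[0.6,0,.1]); return s.x,np.abs(s.fun).max()
def crop(n,box,k,img=None):
    x,y,w,h=box; im=r.camera(n)[:,:,::-1] if img is None else img
    return cv2.resize(im[y:y+h,x:x+w],None,fx=k,fy=k,interpolation=cv2.INTER_CUBIC)
E
python3 - <<'E'
from h import *
a=crop("top",(195,80,220,130),3.6); cv2.imwrite("pics/t1.png",a)
b=crop("side",(210,140,160,160),3.7); cv2.imwrite("pics/s1.png",b)
for u in [(258,160)]: print(at_z("top",u,0))
E
```

```text
[0.56725279 0.18595352]
```

View pics/t1.png

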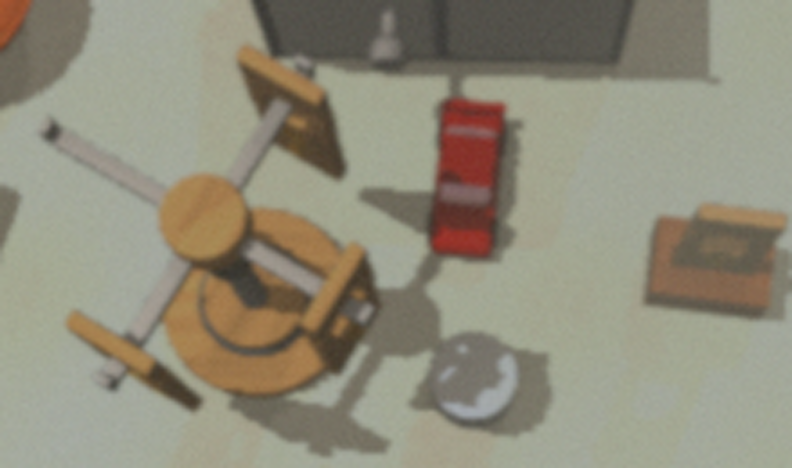

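View pics/s1.png

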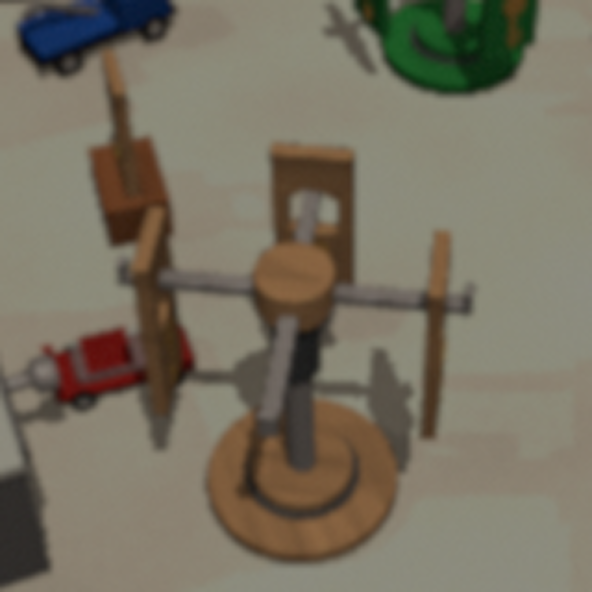

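Run:
```python
from h import *
T=lambda x,y:np.array([195+x/3.6,80+y/3.6]); S=lambda x,y:np.array([210+x/3.7,140+y/3.7])
print("foot",tri(S(302,472),T(264,301)), at_z("top",T(264,301),.018), at_z("side",S(302,472),.018))
hub=tri(S(295,272),T(204,218));print("hub",hub)
print("tip",tri(S(268,425),T(50,128)))
h=hub[0][2]-.02
for n,t in(("free",(50,130)),("NE",(300,70)),("SE",(362,310)),("SW",(106,378))):print(n,at_z("top",T(*t),h))
for t in((122,270),(468,303)):print("side",at_z("side",S(*t),h))
print("pad",tri(S(110,55),T(742,217)))
for t in((700,205),(787,212),(783,230),(697,222)):print(at_z("top",T(*t),.166))
print("stand");
for t in((657,217),(768,308),(648,298)):print(at_z("top",T(*t),.045))
print("tin",at_z("top",T(476,375),.063),"car",at_z("top",T(468,178),.03))
```

```text
foot (array([0.55597627, 0.1548822 , 0.00750792]), np.float64(0.0923122531203262)) [0.55337957 0.15342453] [0.55868811 0.16169874]
hub (array([0.55526597, 0.15883412, 0.24265363]), np.float64(0.4684590633623884))
tip (array([0.61516992, 0.26270888, 0.23149919]), np.float64(0.2294513434677583))
free [0.61644397 0.26560582]
NE [0.65953695 0.10612965]
SE [0.50274041 0.0607323 ]
SW [0.45575068 0.21983121]
side [0.65936668 0.09224406]
side [0.45275334 0.213025  ]
pad (array([ 0.58469907, -0.1873934 ,  0.17849705]), np.float64(1.8443444001270564))
[ 0.59279605 -0.15978529]
[ 0.58941347 -0.21838941]
[ 0.57686816 -0.21561957]
[ 0.58095111 -0.15779219]
stand
[ 0.61922055 -0.14603895]
[ 0.55082119 -0.22994853]
[ 0.55627892 -0.13968007]
tin [ 0.49125348 -0.01176113] car [ 0.65123944 -0.00194239]
```

Request:
arm_command(moves=[0,0,-3.5,7,0,0,-3.5,7,0,0,-3,7,0,0,0,7,0,0,0,7,0,0,0,7,0,0,0,7,0,0,0,7,0,0,0,7,0,0,0,7,0,0,0,7,0,0,0,7], fingers=0, squeeze=30)

```text
time: 1.2
ee_pos: [0.1375, 0.6096, 0.297]
eef_rot: [0.749, 0.662, -0.0, 0.0]
ft_force: [-0.1, 0.9, 1.0]
width: 0.015
grip_force: 0.0
```

Request:
arm_command(moves=[0,0,0,7,0,0,0,7,0,0,0,7,0,0,0,2,0,0,0,0])

```text
time: 1.62
ee_pos: [0.1374, 0.6096, 0.297]
eef_rot: [0.865, 0.501, -0.0, 0.0]
ft_force: [-0.3, 0.2, -0.2]
width: 0.0007
grip_force: 0.0
```

```bash
cat >> h.py <<'E'
def yaw(q): y=R.from_quat(q).apply([0,1,0]); return np.degrees(np.arctan2(y[1],y[0]))
def st():
    s=r.read_state(); print("t",round(s["time"],2),"p",s["ee_pos"].round(4),"yawY",round(yaw(s["eef_rot"]),2),"F",s["ft_force"].round(2),"w",round(s["width"],4),"j",s["joint_positions"].round(2)); return s
def to(target):
    "shift still to go, cm in tool axes"
    s=st(); print("tool shift cm",(R.from_quat(s["eef_rot"]).inv().apply(np.array(target)-s["ee_pos"])*100).round(2))
def arc(c,rad,off,a0,a1,n,z=0):
    "rows along an arc, tool x out or in along the arm, finger offset 'off' behind (clockwise); from current measured pose"
E
python3 - <<'E'
from h import *
to([.556,.157,.297])
E
```

```text
t 1.62 p [0.1374 0.6096 0.297 ] yawY -29.8 F [-0.28  0.16 -0.24] w 0.0007 j [-1.55  0.3   0.17  1.3  -0.05  1.54 -1.91]
tool shift cm [-1.847e+01  5.882e+01  2.000e-02]
```

Request:
arm_command(moves=[-1.1,3.6,0,0,-1.1,3.6,0,0,-1.1,3.6,0,0,-1.1,3.6,0,0,-1.1,3.6,0,0,-1.1,3.6,0,0,-1.1,3.6,0,0,-1.1,3.6,0,0,-1.1,3.6,0,0,-1.1,3.6,0,0,-1.1,3.6,0,0,-1.1,3.6,0,0])

```text
time: 2.62
ee_pos: [0.4482, 0.2793, 0.2974]
eef_rot: [0.864, 0.503, 0.0, -0.0]
ft_force: [0.1, 0.2, -0.6]
width: 0.0003
grip_force: 0.0
```

Request:
arm_command(moves=[-1.3,3.9,0,0,-1.3,3.9,0,0,-1.3,3.9,0,0,-1.4,3.9,0,0,0,0,0,0,0,0,0,0])

```text
time: 3.12
ee_pos: [0.5576, 0.1548, 0.297]
eef_rot: [0.866, 0.501, -0.0, 0.001]
ft_force: [0.2, 1.4, -0.3]
width: 0.0003
grip_force: 0.0
```

Run:
```python
from h import *
to([.556,.157,.265])
cv2.imwrite("pics/s2.png",crop("side",(190,90,220,200),3))
```

```text
t 3.12 p [0.5576 0.1548 0.297 ] yawY -29.9 F [ 0.22  1.4  -0.32] w 0.0003 j [-0.88  0.21  0.64  1.45 -0.12  1.52 -0.77]
tool shift cm [ 0.12 -0.25  3.2 ]
```

View pics/s2.png

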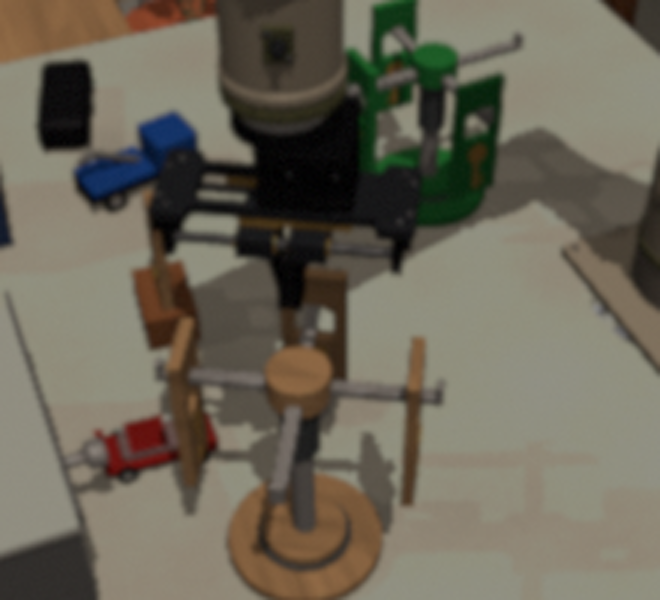

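Request:
arm_command(moves=[0.1,-0.2,2,0,0,0,2,0,0,0,0.5,0,0,0,0,0,0,0,0,0])

```text
time: 3.58
ee_pos: [0.555, 0.1605, 0.253]
eef_rot: [0.864, 0.503, 0.0, -0.0]
ft_force: [0.7, -0.3, -0.5]
width: 0.0005
grip_force: 0.0
```

Request:
arm_command(moves=[0,0,0.2,0,0,0,0.2,0,0,0,0,0])

```text
time: 3.83
ee_pos: [0.5554, 0.1596, 0.2485]
eef_rot: [0.865, 0.502, 0.0, -0.0]
ft_force: [0.7, -0.3, -0.3]
width: 0.0003
grip_force: 0.0
```

Request:
arm_command(moves=[0,0,0.1,0,0,0,0.1,0,0,0,0,0])

```text
time: 4.08
ee_pos: [0.5552, 0.1595, 0.2461]
eef_rot: [0.865, 0.502, -0.0, -0.0]
ft_force: [-0.4, 0.9, -0.4]
width: 0.0002
grip_force: 0.0
```

Request:
arm_command(moves=[0,0,0.1,0,0,0,0.1,0,0,0,0,0])

```text
time: 4.33
ee_pos: [0.5552, 0.1595, 0.244]
eef_rot: [0.865, 0.502, -0.0, -0.0]
ft_force: [0.1, 0.4, -0.5]
width: 0.0008
grip_force: 0.0
```

Request:
arm_command(moves=[0,0,0.1,0,0,0,0,0])

```text
time: 4.5
ee_pos: [0.5552, 0.1595, 0.2431]
eef_rot: [0.865, 0.502, -0.0, -0.0]
ft_force: [0.1, -0.0, 0.9]
width: 0.0003
grip_force: 0.0
```

Request:
arm_command(moves=[0,0,0.1,0,0,0,0,0])

```text
time: 4.67
ee_pos: [0.5552, 0.1595, 0.2421]
eef_rot: [0.865, 0.502, -0.0, -0.0]
ft_force: [-0.1, 0.6, 0.9]
width: 0.0004
grip_force: 0.0
```

Request:
arm_command(moves=[0,0,0.1,0,0,0,0,0])

```text
time: 4.83
ee_pos: [0.5552, 0.1595, 0.2411]
eef_rot: [0.865, 0.502, -0.0, -0.0]
ft_force: [0.7, 0.5, -0.0]
width: 0.0004
grip_force: 0.0
```

Request:
arm_command(moves=[0,0,0.1,0,0,0,0,0])

```text
time: 5.0
ee_pos: [0.5552, 0.1595, 0.24]
eef_rot: [0.865, 0.502, -0.0, -0.0]
ft_force: [-0.3, -0.2, -0.7]
width: 0.0009
grip_force: 0.0
```

Request:
arm_command(moves=[0,0,0.1,0,0,0,0,0])

```text
time: 5.17
ee_pos: [0.5552, 0.1595, 0.2391]
eef_rot: [0.865, 0.502, -0.0, -0.0]
ft_force: [0.4, -0.6, -0.6]
width: 0.0004
grip_force: 0.0
```

Request:
arm_command(moves=[0,0,0.1,0,0,0,0.1,0,0,0,0,0])

```text
time: 5.42
ee_pos: [0.5552, 0.1595, 0.237]
eef_rot: [0.865, 0.502, -0.0, -0.0]
ft_force: [-0.7, -0.6, -0.1]
width: 0.0006
grip_force: 0.0
```

Request:
arm_command(moves=[0,0,0.1,0,0,0,0,0])

```text
time: 5.58
ee_pos: [0.5552, 0.1595, 0.2361]
eef_rot: [0.865, 0.502, -0.0, -0.0]
ft_force: [0.5, 0.7, 1.2]
width: 0.0006
grip_force: 0.0
```

Request:
arm_command(moves=[0,0,0.1,0,0,0,0,0])

```text
time: 5.75
ee_pos: [0.5552, 0.1595, 0.2351]
eef_rot: [0.865, 0.502, -0.0, -0.0]
ft_force: [-0.3, 0.5, 0.0]
width: 0.0001
grip_force: 0.0
```

Request:
arm_command(moves=[0,0,0.1,0,0,0,0,0])

```text
time: 5.92
ee_pos: [0.5552, 0.1595, 0.2341]
eef_rot: [0.865, 0.502, -0.0, -0.0]
ft_force: [-1.0, 0.7, -0.9]
width: 0.0008
grip_force: 0.0
```

Request:
arm_command(moves=[0,0,0.1,0,0,0,0,0])

```text
time: 6.08
ee_pos: [0.5552, 0.1595, 0.2331]
eef_rot: [0.865, 0.502, -0.0, -0.0]
ft_force: [0.6, -0.5, -0.4]
width: 0.0001
grip_force: 0.0
```

Request:
arm_command(moves=[0,0,0.1,0,0,0,0,0])

```text
time: 6.25
ee_pos: [0.5552, 0.1594, 0.2321]
eef_rot: [0.865, 0.502, -0.0, -0.0]
ft_force: [0.2, 0.2, -0.1]
width: 0.0004
grip_force: 0.0
```

Request:
arm_command(moves=[0,0,0.1,0,0,0,0,0])

```text
time: 6.42
ee_pos: [0.5552, 0.1595, 0.2311]
eef_rot: [0.865, 0.502, -0.0, -0.0]
ft_force: [0.2, -1.0, -0.6]
width: 0.0006
grip_force: 0.0
```

Run:
```python
from h import *
st()
a=crop("side",(215,90,150,150),4); cv2.imwrite("pics/s3.png",a)
```

```text
t 6.42 p [0.5552 0.1595 0.2311] yawY -29.71 F [ 0.2  -1.02 -0.65] w 0.0006 j [-0.88  0.23  0.62  1.57 -0.14  1.39 -0.76]
```

View pics/s3.png

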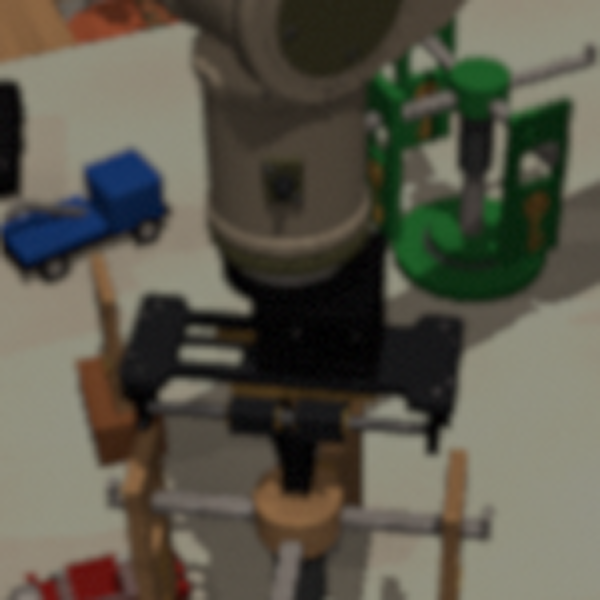

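Request:
arm_command(moves=[0,0,0.1,0,0,0,0,0])

```text
time: 6.63
ee_pos: [0.5552, 0.1595, 0.2301]
eef_rot: [0.865, 0.502, -0.0, -0.0]
ft_force: [-0.7, -0.1, 0.8]
width: 0.0005
grip_force: 0.0
```

Request:
arm_command(moves=[0,0,0.1,0,0,0,0,0])

```text
time: 6.8
ee_pos: [0.5552, 0.1594, 0.2291]
eef_rot: [0.865, 0.502, -0.0, -0.0]
ft_force: [0.2, -0.2, -0.3]
width: 0.0004
grip_force: 0.0
```

Request:
arm_command(moves=[0,0,0.1,0,0,0,0,0])

```text
time: 6.97
ee_pos: [0.5552, 0.1595, 0.228]
eef_rot: [0.865, 0.502, -0.0, -0.0]
ft_force: [0.9, 0.3, 0.1]
width: 0.0005
grip_force: 0.0
```

Request:
arm_command(moves=[0,0,0.1,0,0,0,0,0])

```text
time: 7.13
ee_pos: [0.5552, 0.1595, 0.2271]
eef_rot: [0.865, 0.502, -0.0, -0.0]
ft_force: [-0.7, 0.2, -0.1]
width: 0.0005
grip_force: 0.0
```

Run:
```python
from h import *
s=st(); print((proj("side",s["ee_pos"])-[215,90])*4, proj("side",s["ee_pos"]))
```

```text
t 7.13 p [0.5552 0.1595 0.2271] yawY -29.71 F [-0.67  0.15 -0.14] w 0.0005 j [-0.88  0.23  0.62  1.58 -0.14  1.38 -0.76]
[[301.96346892 511.97871831]] [[290.49086723 217.99467958]]
```

Request:
arm_command(moves=[0,0,0.1,0,0,0,0,0])

```text
time: 7.3
ee_pos: [0.5552, 0.1595, 0.2261]
eef_rot: [0.865, 0.502, -0.0, -0.0]
ft_force: [0.2, 0.2, 0.5]
width: 0.0003
grip_force: 0.0
```

Request:
arm_command(moves=[0,0,0.1,0,0,0,0,0])

```text
time: 7.47
ee_pos: [0.5552, 0.1595, 0.2251]
eef_rot: [0.865, 0.502, -0.0, -0.0]
ft_force: [-1.4, 1.0, 0.0]
width: 0.0002
grip_force: 0.0
```

Request:
arm_command(moves=[0,0,0.1,0,0,0,0,0])

```text
time: 7.63
ee_pos: [0.5552, 0.1595, 0.2241]
eef_rot: [0.865, 0.502, -0.0, -0.0]
ft_force: [-0.0, -0.2, 0.0]
width: 0.0004
grip_force: 0.0
```

Run:
```python
from h import *
s=st(); p=s["ee_pos"];print(proj("top",p),proj("side",p))
a=crop("side",(255,170,75,85),8); b=crop("top",(200,80,120,120),5)
cv2.imwrite("pics/s4.png",np.hstack([cv2.resize(a,(400,453)),cv2.resize(b,(400,453))]))
```

```text
t 7.63 p [0.5552 0.1595 0.2241] yawY -29.71 F [-0.04 -0.24  0.05] w 0.0004 j [-0.88  0.23  0.62  1.58 -0.14  1.37 -0.76]
[[253.06597254 142.49597187]] [[290.51613149 218.7817101 ]]
```

View pics/s4.png

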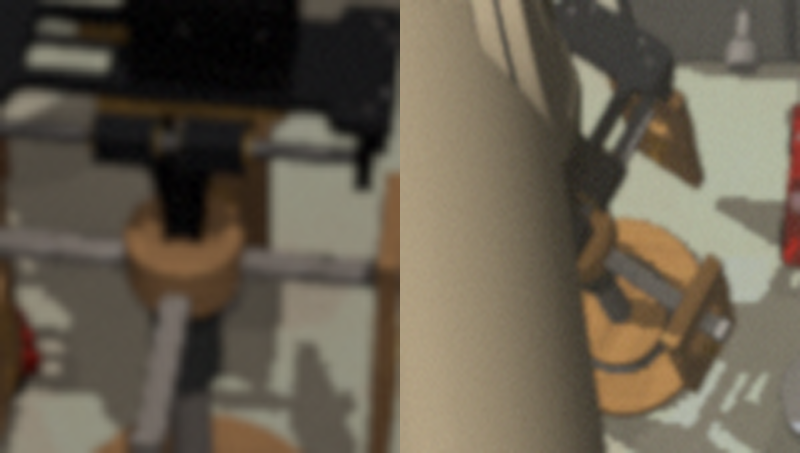

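```bash
cat >> h.py <<'E'
def shift(n,box,ref,img):
    x,y,w,h=box; t=cv2.imread(ref)[y:y+h,x:x+w]; m=6
    q=cv2.matchTemplate(img[y-m:y+h+m,x-m:x+w+m],t,cv2.TM_CCOEFF_NORMED); _,v,_,l=cv2.minMaxLoc(q)
    return l[0]-m,l[1]-m,round(v,3)
E
python3 - <<'E'
from h import *
s=st();print(s["joint_torque"].round(2))
im=r.camera("side")[:,:,::-1].copy()
cv2.imwrite("pics/raw_s.png",im)
for b in((318,205,26,56),(240,205,22,40),(275,225,22,35),(265,255,55,35)):print(shift("side",b,"pics/side0.png",im))
E
```

```text
t 7.73 p [0.5552 0.1595 0.2242] yawY -29.7 F [ 0.33  0.2  -0.16] w 0.0005 j [-0.88  0.23  0.62  1.58 -0.14  1.37 -0.76]
[-0.000e+00 -4.642e+01  5.890e+00 -3.883e+01 -6.000e-02 -3.000e-02
  0.000e+00]
(0, 0, 0.992)
(0, 0, 0.921)
(0, 0, 0.858)
(0, 0, 0.999)
```

Request:
arm_command(moves=[0,0,-1,0,0,0,-2,0,0,0,0,0,0,0,0,0])

```text
time: 8.12
ee_pos: [0.556, 0.1596, 0.2558]
eef_rot: [0.865, 0.502, 0.001, 0.0]
ft_force: [0.0, 0.1, -0.4]
width: 0.0006
grip_force: 0.0
```

Run:
```python
from h import *
s=st();print(s["joint_torque"].round(2))
im=r.camera("side")[:,:,::-1].copy()
for b in((318,205,26,56),(240,205,22,40),(275,225,22,35),(265,255,55,35)):print(shift("side",b,"pics/side0.png",im))
```

```text
t 8.12 p [0.556  0.1596 0.2558] yawY -29.71 F [ 0.03  0.13 -0.41] w 0.0006 j [-0.88  0.22  0.63  1.53 -0.13  1.43 -0.77]
[-2.000e-02 -4.691e+01  5.720e+00 -4.056e+01 -4.000e-02  1.800e-01
 -3.000e-02]
(0, 0, 0.998)
(0, 0, 0.94)
(0, 0, 0.863)
(0, 0, 0.999)
```

Request:
arm_command(moves=[-0.5,0,1,0,0,0,1.6,0,0,0,0.4,0,0,0,0,0])

```text
time: 8.5
ee_pos: [0.5523, 0.1548, 0.2237]
eef_rot: [0.865, 0.502, -0.001, -0.0]
ft_force: [0.2, -0.3, -0.8]
width: 0.0002
grip_force: 0.0
```

Request:
arm_command(moves=[0,0,0.1,0,0,0,0.1,0,0,0,0,0])

```text
time: 8.75
ee_pos: [0.5527, 0.1552, 0.223]
eef_rot: [0.865, 0.502, 0.0, -0.0]
ft_force: [-4.4, -1.5, 8.0]
width: 0.0006
grip_force: 4.1
```

Request:
arm_command(moves=[0,0,0.1,0,0,0,0,0])

```text
time: 8.92
ee_pos: [0.5528, 0.1552, 0.223]
eef_rot: [0.865, 0.502, 0.0, -0.0]
ft_force: [-7.3, -1.2, 16.4]
width: 0.0004
grip_force: 7.8
```

Request:
arm_command(moves=[0,0,0.1,0,0,0,0,0])

```text
time: 9.08
ee_pos: [0.5529, 0.1553, 0.2229]
eef_rot: [0.865, 0.502, 0.001, -0.001]
ft_force: [-10.0, -1.7, 22.7]
width: 0.0005
grip_force: 11.4
```

Request:
arm_command(moves=[0,0,0.1,0,0,0,0,0])

```text
time: 9.25
ee_pos: [0.5529, 0.1553, 0.2225]
eef_rot: [0.865, 0.502, 0.001, -0.001]
ft_force: [-12.7, -2.9, 27.0]
width: 0.0003
grip_force: 13.5
```

Request:
arm_command(moves=[0,0,-1,0,0,0,-3,0,0,0,-2,0,0,0,0,0])

```text
time: 9.58
ee_pos: [0.5543, 0.1556, 0.2834]
eef_rot: [0.865, 0.502, 0.003, 0.0]
ft_force: [1.1, 0.2, 0.0]
width: 0.0005
grip_force: 0.0
```

Run:
```python
from h import *
st()
T=lambda x,y:np.array([195+x/3.6,80+y/3.6]); S=lambda x,y:np.array([210+x/3.7,140+y/3.7])
h=at_z("top",T(204,218),.223);print("hub",h, at_z("side",S(295,272),.223))
for n,t in(("free",(50,130)),("NE",(300,70)),("SE",(362,310)),("SW",(106,378))):
    p=at_z("top",T(*t),.21);d=p-h;print(n,p,np.hypot(*d),np.degrees(np.arctan2(d[1],d[0])))
for t in ((122,270),(468,303),(268,425)): p=at_z("side",S(*t),.21);print("side",p)
print("side-arms dir")
```

```text
t 9.58 p [0.5543 0.1556 0.2834] yawY -29.71 F [1.11 0.21 0.01] w 0.0005 j [-0.89  0.2   0.63  1.49 -0.12  1.48 -0.77]
hub [0.56000988 0.16312521] [0.55009032 0.1409708 ]
free [0.62085054 0.26953251] 0.12257283997111776 60.24031131003076
NE [0.66455343 0.10779924] 0.11828066911539381 -27.88844507753457
SE [0.50553769 0.06175936] 0.11507498695561172 -118.25278523469672
SW [0.45788291 0.22311004] 0.11844026829792306 149.57191852663408
side [0.65724137 0.08040519]
side [0.44717905 0.20320231]
side [0.61070306 0.24691866]
side-arms dir
```

Request:
arm_command(moves=[3.5,1.5,0,0,3.5,1.5,0,0,0.7,0.3,0,0,0,0,0,0])

```text
time: 9.92
ee_pos: [0.6202, 0.2079, 0.2764]
eef_rot: [0.864, 0.503, -0.002, 0.0]
ft_force: [-0.6, -0.8, -0.1]
width: 0.0003
grip_force: 0.0
```

Request:
arm_command(moves=[0,0,3,0,0,0,3,0,0,0,2,0,0,0,1.3,0,0,0,0,0,0,0,0,0])

```text
time: 10.42
ee_pos: [0.6194, 0.2054, 0.1868]
eef_rot: [0.865, 0.502, -0.0, -0.0]
ft_force: [0.2, -0.1, 0.9]
width: 0.0004
grip_force: 0.0
```

```bash
cat >> h.py <<'E'
def rel(c=(.5555,.157)):
    s=st(); q=R.from_quat(s["eef_rot"]).inv().apply(s["ee_pos"]-np.r_[c,0])*100
    print("in tool frame rel axis (cm)",q[:2].round(2),"arm angle if aligned",round(yaw(s["eef_rot"])+90,2)); return s
E
python3 - <<'E'
from h import *
rel()
E
```

```text
t 10.42 p [0.6194 0.2054 0.1868] yawY -29.72 F [ 0.22 -0.11  0.93] w 0.0004 j [-0.83  0.44  0.61  1.42 -0.25  1.35 -0.73]
in tool frame rel axis (cm) [7.38 3.15] arm angle if aligned 60.28
```

Request:
arm_command(moves=[0,-0.3,-0.3,0,0,-0.3,0,0,0,-0.3,0,0,0,-0.2,0,0,0,0,0,0])

```text
time: 10.83
ee_pos: [0.6098, 0.2118, 0.1898]
eef_rot: [0.865, 0.503, 0.0, -0.0]
ft_force: [-0.2, -0.6, 0.6]
width: 0.0004
grip_force: 0.0
```

Request:
arm_command(moves=[0.1,-0.26,0,-2,0.1,-0.39,0,-3,0.1,-0.53,0,-4,0.1,-0.53,0,-4,0.1,-0.53,0,-4,0.1,-0.53,0,-4,0.1,-0.53,0,-4,0.1,-0.53,0,-4])

```text
time: 11.5
ee_pos: [0.5765, 0.2302, 0.1895]
eef_rot: [0.71, 0.704, 0.001, 0.0]
ft_force: [1.6, 0.9, -0.5]
width: 0.0007
grip_force: 0.8
```

Run:
```python
from h import *
rel()
```

```text
t 11.5 p [0.5765 0.2302 0.1895] yawY -0.5 F [ 1.6   0.85 -0.5 ] w 0.0007 j [-0.85  0.35  0.51  1.51 -0.17  1.33 -0.33]
in tool frame rel axis (cm) [7.35 2.05] arm angle if aligned 89.5
```

Request:
arm_command(moves=[0.13,-0.53,0,-4,0.13,-0.53,0,-4,0.13,-0.53,0,-4,0.13,-0.53,0,-4,0.13,-0.53,0,-4,0.13,-0.53,0,-4,0.13,-0.53,0,-4,0.13,-0.53,0,-4,0.13,-0.53,0,-4,0.13,-0.53,0,-4])

```text
time: 12.33
ee_pos: [0.5232, 0.2263, 0.1896]
eef_rot: [0.427, 0.904, 0.0, 0.0]
ft_force: [1.5, -0.3, -0.6]
width: 0.0006
grip_force: 0.7
```

Run:
```python
from h import *
rel()
```

```text
t 12.33 p [0.5232 0.2263 0.1896] yawY 39.48 F [ 1.51 -0.34 -0.59] w 0.0006 j [-0.84  0.22  0.41  1.64 -0.09  1.3   0.27]
in tool frame rel axis (cm) [7.4  1.93] arm angle if aligned 129.48
```

Request:
arm_command(moves=[0.12,-0.53,0,-4,0.12,-0.53,0,-4,0.12,-0.53,0,-4,0.12,-0.53,0,-4,0.12,-0.53,0,-4,0.12,-0.53,0,-4,0.12,-0.53,0,-4,0.12,-0.53,0,-4,0.12,-0.53,0,-4,0.1,-0.39,0,-3,0.07,-0.26,0,-2,0.04,-0.13,0,-1])

```text
time: 13.33
ee_pos: [0.4839, 0.1867, 0.1897]
eef_rot: [0.075, 0.997, 0.0, 0.0]
ft_force: [0.8, 1.3, -0.1]
width: 0.0004
grip_force: 0.6
```

Request:
arm_command(moves=[0.04,-0.13,0,-1,0.04,-0.13,0,-1,0.03,-0.13,0,-1,0,0,0,0])

```text
time: 13.67
ee_pos: [0.482, 0.1829, 0.1893]
eef_rot: [0.049, 0.999, 0.0, -0.0]
ft_force: [0.7, -0.6, -0.5]
width: 0.0007
grip_force: 0.1
```

Run:
```python
from h import *
s=rel(); print(proj("side",s["ee_pos"]),proj("top",s["ee_pos"]))
a=crop("side",(220,150,170,150),1); b=crop("top",(195,80,120,150),1)
cv2.imwrite("pics/m1.png",np.hstack([cv2.resize(a,None,fx=3.4/1.25,fy=3.4/1.25,interpolation=2),cv2.resize(b,None,fx=3.4/1.25,fy=3.4/1.25,interpolation=2)]))
```

```text
t 13.67 p [0.482  0.1829 0.1893] yawY 84.35 F [ 0.66 -0.61 -0.45] w 0.0007 j [-0.78  0.09  0.35  1.78 -0.03  1.28  1.05]
in tool frame rel axis (cm) [7.57 1.86] arm angle if aligned 174.35
[[320.51888828 225.7560696 ]] [[244.23617913 176.75590289]]
```

View pics/m1.png

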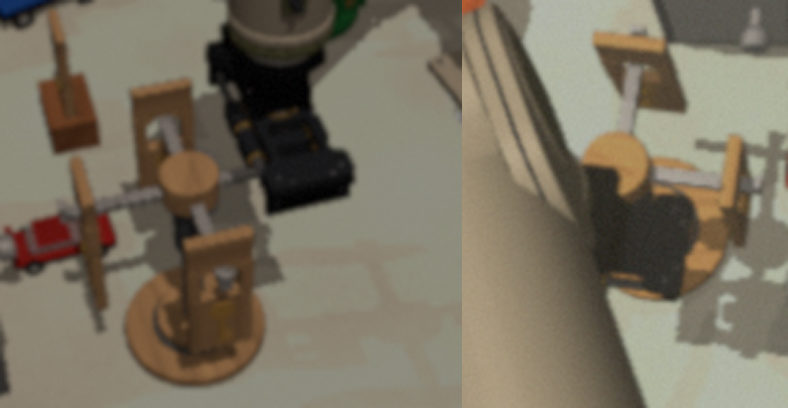

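Run:
```python
from h import *
M=lambda x,y:np.array([195+(x-462)/2.72,80+y/2.72])
for z in(.21,.235):
  h=at_z("top",M(617,165),z+.01)
  for t in((637,33),(757,185)):
    d=at_z("top",M(*t),z)-h; print(z,h,d,np.degrees(np.arctan2(d[1],d[0])))
```

```text
0.21 [0.56062966 0.16296656] [ 0.12117805 -0.00950697] -4.485924326375526
0.21 [0.56062966 0.16296656] [-0.01210153 -0.11797419] -95.85678874527298
0.235 [0.55350541 0.15809307] [ 0.11791543 -0.00919108] -4.456988520614752
0.235 [0.55350541 0.15809307] [-0.01168929 -0.11466759] -95.82066067898515
```

Request:
arm_command(moves=[0.03,-0.13,0,-1,0.03,-0.13,0,-1,0.03,-0.13,0,-1,0.03,-0.13,0,-1,0.03,-0.13,0,-1,0,0,0,0,0,0,0,0])

```text
time: 14.35
ee_pos: [0.4801, 0.1764, 0.1892]
eef_rot: [0.006, 1.0, -0.0, -0.0]
ft_force: [-0.1, -0.8, 0.2]
width: 0.0003
grip_force: 0.0
```

Run:
```python
from h import *
rel()
```

```text
t 14.35 p [0.4801 0.1764 0.1892] yawY 89.28 F [-0.11 -0.83  0.18] w 0.0003 j [-0.78  0.08  0.35  1.79 -0.03  1.28  1.14]
in tool frame rel axis (cm) [7.57 1.84] arm angle if aligned 179.28
```

Request:
arm_command(moves=[0,0.5,0,0,0,1.5,0,0,0,0,-3,0,0,0,-4,0,0,0,-4,0,0,0,-1.5,0,0,0,0,0])

```text
time: 14.93
ee_pos: [0.4817, 0.1989, 0.3187]
eef_rot: [0.006, 1.0, 0.002, 0.003]
ft_force: [-0.3, 0.7, -1.0]
width: 0.0004
grip_force: 0.0
```

Request:
arm_command(moves=[-1,-3.5,0,0,-1,-3.5,0,0,-1,-3.5,0,0,-1,-3.5,0,0,-1,-3.5,0,0,-1,-3.5,0,0,-1,-3.5,0,0,-1,-3.5,0,0,-1,-3.5,0,0,-1,-3.5,0,0,-0.5,-3.4,0,0,0,0,0,0])

```text
time: 15.93
ee_pos: [0.5799, -0.1951, 0.3128]
eef_rot: [0.01, 1.0, -0.002, -0.001]
ft_force: [-0.2, -1.2, 1.3]
width: 0.0006
grip_force: 0.0
```

Request:
arm_command(moves=[0,0,0,7,0,0,0,7,0,0,0,7,0,0,0,7,0,0,0,7,0,0,0,7,0,0,0,7,0,0,0,7,0,0,0,7,0,0,0,7,0,0,0,7,0,0,0,7])

```text
time: 16.93
ee_pos: [0.5812, -0.1871, 0.3133]
eef_rot: [0.676, 0.737, -0.0, -0.0]
ft_force: [-0.1, -1.1, 0.2]
width: 0.0005
grip_force: 0.0
```

Run:
```python
from h import *
to([.585,-.188,.20]);
```

```text
t 16.93 p [ 0.5812 -0.1871  0.3133] yawY 5.0 F [-0.15 -1.14  0.23] w 0.0005 j [-0.44  0.36  0.93  1.34 -0.28  1.58  0.54]
tool shift cm [-0.12  0.38 11.33]
```

Turn the last 8.7°, lower to 0.20, then look at both cameras (top view should be clear of the carousel).

Request:
arm_command(moves=[0,0,0,4.3,0,0,0,4.4,-0.1,0.4,3,0,0,0,3,0,0,0,3,0,0,0,2,0,0,0,0,0,0,0,0,0])

```text
time: 17.6
ee_pos: [0.5845, -0.1886, 0.2035]
eef_rot: [0.728, 0.686, -0.001, -0.001]
ft_force: [-0.3, -0.1, 1.1]
width: 0.0008
grip_force: 0.0
```

Run:
```python
from h import *
s=to([.585,-.188,.166]); s=r.read_state(); print(proj("side",s["ee_pos"]),proj("top",s["ee_pos"]))
a=crop("top",(200,85,130,110),4); b=crop("side",(210,120,75,110),4)
c=crop("top",(370,100,70,110),4)
o=np.hstack([a,b]); cv2.imwrite("pics/m2.png",cv2.resize(o,None,fx=.97,fy=.97)); print(o.shape)
cv2.imwrite("pics/m2c.png",c)
```

```text
t 17.6 p [ 0.5845 -0.1886  0.2035] yawY -3.36 F [-0.26 -0.08  1.08] w 0.0008 j [-0.46  0.42  0.93  1.52 -0.33  1.38  0.44]
tool shift cm [0.07 0.05 3.75]
[[240.62728077 148.88365565]] [[404.32905566 136.02834928]]
(440, 820, 3)
```

View pics/m2.png

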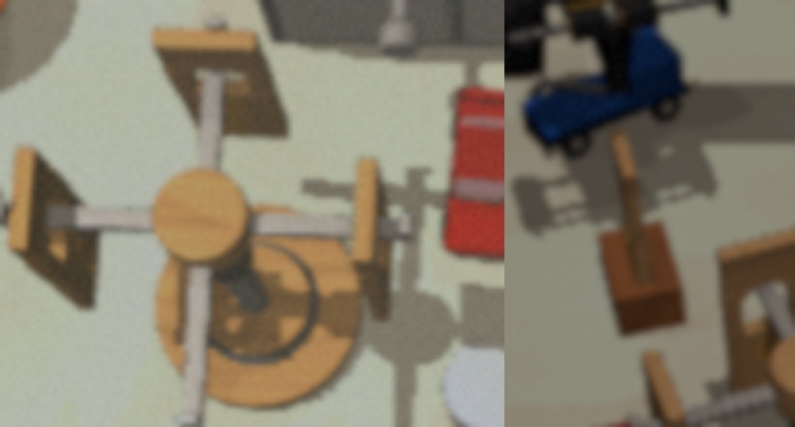

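Run:
```python
from h import *
p=np.array([.5845,-.1886,.2035])
for dz in(0,.01,.018,-.0375):print(dz,proj("side",p+[0,0,dz])[0])
print("padtop side at .166",at_z("side",(240.1,156.1),.166))
M=lambda x,y:np.array([200+x/3.88,85+y/3.88])
z=.21;pts=[at_z("top",M(*t),z) for t in((190,418),(213,22),(405,228),(3,212))];print(np.array(pts))
d=pts[0]-pts[1];e=pts[2]-pts[3];print(np.degrees(np.arctan2(d[1],d[0])),np.degrees(np.arctan2(e[1],e[0])),np.hypot(*d),np.hypot(*e))
z=.223;
for z in (.203,.223,.245):print(z,at_z("top",M(200,215),z))
```

```text
0 [240.63721233 148.88836793]
0.01 [240.27609473 146.31786516]
0.018 [239.98471122 144.24109065]
-0.0375 [241.96122992 158.2822185 ]
padtop side at .166 [ 0.58683278 -0.20142694]
[[0.44133438 0.16586781]
 [0.68525612 0.16416206]
 [0.55866008 0.0431745 ]
 [0.56362126 0.28488845]]
179.5993359214546 -91.17583122158109 0.24392770689409643 0.24176486011135961
0.203 [0.56605327 0.16733994]
0.223 [0.56034119 0.16341796]
0.245 [0.55405791 0.15910378]
```

Request:
arm_command(moves=[0,0,1,0,0,0,1,0,0,0,1,0,0,0,0.3,0,0,0,0,0])

```text
time: 18.17
ee_pos: [0.5839, -0.1895, 0.1698]
eef_rot: [0.728, 0.686, -0.001, -0.001]
ft_force: [-0.3, -0.5, -0.1]
width: 0.0001
grip_force: 0.0
```

Request:
arm_command(moves=[0,0,0.1,0,0,0,0.1,0,0,0,0.1,0,0,0,0,0])

```text
time: 18.5
ee_pos: [0.5846, -0.1898, 0.1683]
eef_rot: [0.728, 0.686, 0.0, 0.0]
ft_force: [-0.7, -0.8, -0.5]
width: 0.0003
grip_force: 0.0
```

Request:
arm_command(moves=[0,0,0.1,0,0,0,0.1,0,0,0,0.1,0,0,0,0,0])

```text
time: 18.83
ee_pos: [0.5845, -0.1897, 0.165]
eef_rot: [0.728, 0.686, -0.0, -0.0]
ft_force: [0.3, 0.9, -0.3]
width: 0.0006
grip_force: 0.0
```

Request:
arm_command(moves=[0,0,0.1,0,0,0,0.1,0,0,0,0.1,0,0,0,0,0])

```text
time: 19.17
ee_pos: [0.5845, -0.1897, 0.1619]
eef_rot: [0.728, 0.686, -0.0, -0.0]
ft_force: [0.5, 0.3, 0.5]
width: 0.0005
grip_force: 0.0
```

Request:
arm_command(moves=[0,0,0.2,0,0,0,0.2,0,0,0,0.2,0,0,0,0.2,0,0,0,0,0])

```text
time: 19.58
ee_pos: [0.5843, -0.1897, 0.1537]
eef_rot: [0.728, 0.686, -0.0, -0.0]
ft_force: [-0.2, -0.1, 0.6]
width: 0.0004
grip_force: 0.0
```

Request:
arm_command(moves=[0,0,0.1,0,0,0,0.1,0,0,0,0,0])

```text
time: 19.83
ee_pos: [0.5845, -0.1898, 0.1521]
eef_rot: [0.728, 0.686, -0.0, -0.0]
ft_force: [-0.2, -0.1, -0.0]
width: 0.0003
grip_force: 0.0
```

Request:
arm_command(moves=[0,0,0.1,0,0,0,0.1,0,0,0,0,0])

```text
time: 20.08
ee_pos: [0.5845, -0.1897, 0.15]
eef_rot: [0.728, 0.686, -0.0, -0.0]
ft_force: [0.2, 0.8, -0.1]
width: 0.0007
grip_force: 0.0
```

Request:
arm_command(moves=[0,0,0.1,0,0,0,0.1,0,0,0,0,0])

```text
time: 20.33
ee_pos: [0.5845, -0.1897, 0.148]
eef_rot: [0.728, 0.686, -0.0, -0.0]
ft_force: [-0.2, -0.2, 0.3]
width: 0.0005
grip_force: 0.0
```

Request:
arm_command(moves=[0,0,0.1,0,0,0,0,0])

```text
time: 20.5
ee_pos: [0.5845, -0.1897, 0.1471]
eef_rot: [0.728, 0.686, 0.0, -0.0]
ft_force: [-0.4, -0.3, -0.0]
width: 0.0005
grip_force: 0.0
```

Request:
arm_command(moves=[0,0,0.1,0,0,0,0,0])

```text
time: 20.67
ee_pos: [0.5845, -0.1898, 0.146]
eef_rot: [0.728, 0.686, -0.0, -0.0]
ft_force: [0.4, -0.5, 0.4]
width: 0.0009
grip_force: 0.0
```

Request:
arm_command(moves=[0,0,0.1,0,0,0,0,0])

```text
time: 20.83
ee_pos: [0.5845, -0.1897, 0.145]
eef_rot: [0.728, 0.686, -0.0, -0.0]
ft_force: [0.2, 2.1, 0.8]
width: 0.0006
grip_force: 0.0
```

Request:
arm_command(moves=[0,0,0.1,0,0,0,0,0])

```text
time: 21.0
ee_pos: [0.5845, -0.1897, 0.144]
eef_rot: [0.728, 0.686, -0.0, -0.0]
ft_force: [0.5, -0.2, -0.1]
width: 0.0005
grip_force: 0.0
```

```bash
cat >> h.py <<'E'
def asc(n,box,ref=None):
    im=r.camera(n).astype(int) if ref is None else cv2.imread(ref)[:,:,::-1].astype(int)
    x,y,w,h=box
    for v in range(y,y+h):
        print(v,''.join('#' if max(p)<62 else ('o' if p[0]-p[2]>40 else ('b' if p[2]-p[0]>15 else '.')) for p in im[v,x:x+w]))
E
python3 - <<'E'
from h import *
print("0");asc("side",(222,146,40,44),"pics/side0.png");print("now");asc("side",(222,120,40,70))
E
```

```text
0
146 bbbbbbbbbbbbbbbbbbbb##########.##.......
147 bbbbbbbbbbbbbbbbbbb##########..##.......
148 bbbbbbbbbbbbbbbbbb###########..#........
149 bbbbbbbbbbbbbbb########...######........
150 bbbbbbbbbbbbb########......###..........
151 bbbbbbbbbb########......................
152 bbbbbbbb#######.........................
153 bbbbb########...........................
154 bbb########.....ooo.....................
155 ###########.....ooo.....................
156 ######..##......oooo....................
157 ######..##......oooo....................
158 #########.......oooo....................
159 ....###..........oooo...................
160 .................oooo...................
161 .................oooo...................
162 .................ooooo..................
163 ..................oooo..................
164 ..................oooo..................
165 ..................ooo...................
166 ...................oo...................
167 ........................................
168 ........................................
169 ........................................
170 ..............
[... 3335 characters left out ...]
.....oo..................
175 .....................o..................
176 .....................o..................
177 .....................oo.ooooo...........
178 .....................oooooooo...........
179 ..............ooooooooooooooo...........
180 ............ooooooooo.ooooooo...........
181 ............ooooooooo..ooooooo..........
182 .............oooooooo.oooooooo..........
183 .............oooooooo.oooooooo..........
184 .............oooooooooooooooooo.........
185 .............oooooooooooooooooo.........
186 ..............ooooooooooooooooo.........
187 ..............oooooooooooooooooo........
188 ..............oooooooooooooooooo........
189 ..............oooooooooooooooooo........
```

Run:
```python
from h import *
for z in(.144,.15,.155,.16,.165):print("tip near edge",z,proj("side",[.5845,-.1802,z])[0].round(1))
for y in(-.158,-.188,-.218):print("pad top",y,proj("side",[.585,y,.166])[0].round(1))
print("stand top corners",[proj("side",[*p,.045])[0].round(1) for p in((.556,-.140),(.619,-.146))])
st()
print("top0");asc("top",(370,130,50,35),"pics/top0.png");asc("top",(370,130,50,35))
```

```text
tip near edge 0.144 [243.5 165.2]
tip near edge 0.15 [243.3 163.7]
tip near edge 0.155 [243.1 162.5]
tip near edge 0.16 [242.9 161.3]
tip near edge 0.165 [242.8 160.1]
pad top -0.158 [244.6 164.1]
pad top -0.188 [241.9 158.4]
pad top -0.218 [239.2 152.9]
stand top corners [array([258.5, 193.1]), array([239.7, 197.2])]
t 21.05 p [ 0.5845 -0.1898  0.1441] yawY -3.41 F [-0.49 -0.04  0.59] w 0.0007 j [-0.44  0.46  0.9   1.6  -0.37  1.27  0.47]
top0
130 ..................................................
131 ..................................................
132 ..................................................
133 ..................................................
134 ..................................................
135 ..................................................
136 ..................................................
137 ....................oooooooo......................
138 ...................oooooooooooooooo...............
139 ...................ooooooooooooooooooooooo........
140 .........o..........ooooooooooooooooooooooo.......
141 .........ooooooo.........ooooooooooooooooo
[... 2498 characters left out ...]
..................o.o...................
153 ..............o...................................
154 ............................o..o.o................
155 ..........................o.......................
156 ..........................o......o................
157 .................o......o.........................
158 ..................o.....o.........................
159 ..................................................
160 .........................o....o...................
161 .......o..........................................
162 ..................o....o..........................
163 ..................o.....o.........................
164 ..................oo..............................
```

Request:
arm_command(moves=[0,0,0.1,0,0,0,0,0])

```text
time: 21.27
ee_pos: [0.5845, -0.1898, 0.143]
eef_rot: [0.728, 0.686, -0.0, -0.0]
ft_force: [-0.0, -0.7, -0.8]
width: 0.0002
grip_force: 0.0
```

Request:
arm_command(moves=[0,0,0.1,0,0,0,0,0])

```text
time: 21.43
ee_pos: [0.5845, -0.1897, 0.142]
eef_rot: [0.728, 0.686, -0.0, -0.0]
ft_force: [1.2, 0.7, 0.6]
width: 0.0003
grip_force: 0.0
```

Request:
arm_command(moves=[0,0,0.1,0,0,0,0,0])

```text
time: 21.6
ee_pos: [0.5847, -0.1898, 0.1413]
eef_rot: [0.728, 0.686, 0.0, 0.0]
ft_force: [-0.7, 0.3, -0.1]
width: 0.0005
grip_force: 0.0
```

Request:
arm_command(moves=[0,0,0.1,0,0,0,0,0])

```text
time: 21.77
ee_pos: [0.5854, -0.19, 0.1412]
eef_rot: [0.728, 0.686, 0.001, 0.001]
ft_force: [-0.3, 0.4, 7.7]
width: 0.0003
grip_force: 3.8
```

Request:
arm_command(moves=[0,0,-1,0,0,0,-1,0,0,0,0,0,0,0,0,0,0,0,0,0,0,0,0,0,0,0,0,0,0,0,0,0], fingers=70, squeeze=8)

```text
time: 22.43
ee_pos: [0.5844, -0.1897, 0.1599]
eef_rot: [0.728, 0.686, -0.0, -0.0]
ft_force: [-0.1, -0.4, 0.6]
width: 0.0457
grip_force: 0.0
```

Run:
```python
from h import *
to([.585,-.188,.116])
```

```text
t 22.43 p [ 0.5844 -0.1897  0.1599] yawY -3.41 F [-0.12 -0.45  0.58] w 0.0457 j [-0.45  0.45  0.91  1.58 -0.36  1.29  0.46]
tool shift cm [0.17 0.05 4.39]
```

Request:
arm_command(moves=[0.2,0,0,0,0,0,0,0,0,0,0,0,0,0,1,0,0,0,1,0,0,0,1,0,0,0,1,0,0,0,0.4,0,0,0,0,0,0,0,0,0])

```text
time: 23.27
ee_pos: [0.5846, -0.1879, 0.116]
eef_rot: [0.728, 0.686, -0.0, -0.0]
ft_force: [-0.7, -0.1, 0.3]
width: 0.0612
grip_force: 0.0
```

Request:
arm_command(moves=[0,0,0,0,0,0,0,0,0,0,0,0,0,0,0,0,0,0,0,0,0,0,0,0,0,0,0,0,0,0,0,0], fingers=25)

```text
time: 23.93
ee_pos: [0.5847, -0.1877, 0.1162]
eef_rot: [0.728, 0.686, 0.0, -0.0]
ft_force: [0.0, 0.2, 0.0]
width: 0.0233
grip_force: 0.0
```

Run:
```python
from h import *
st();print("side");asc("side",(222,140,45,50))
```

```text
t 23.93 p [ 0.5847 -0.1877  0.1162] yawY -3.41 F [0.04 0.16 0.03] w 0.0233 j [-0.43  0.48  0.89  1.63 -0.39  1.22  0.48]
side
140 .##################################.......###
141 ###################################........##
142 ###################################.........#
143 ###################################.........#
144 ###################################.........#
145 ###################################.........#
146 ###################################..###....#
147 ####################################.........
148 bb##################################.........
149 bb##############.##################..........
150 b###############.##################..........
151 ##################...###########.............
152 ##..############......#######................
153 ################......#######................
154 ################......######.................
155 #################.....######.................
156 ################.oo...######.................
157 ################.ooo..#####..................
158 ################.ooo..#####..................
159 ...#######..#####.oo
[... 825 characters left out ...]

176 .....................oo......................
177 .....................oo....oo................
178 ....................ooooooooo................
179 ..................ooo.oooooooo...............
180 .............oooooooo..ooooooo...............
181 ............ooooooooo..ooooooo...............
182 ............ooooooooo..ooooooo...............
183 .............oooooooo.oooooooo...............
184 .............oooooooo.ooooooooo.............o
185 .............oooooooooooooooooo............oo
186 .............oooooooo.ooooooooo.............o
187 ..............oooooooooooooooooo............o
188 ..............oooooooooooooooooo.............
189 ..............oooooooooooooooooo.............
```

Request:
arm_command(moves=[0,0.2,0,0,0,0,0,0,0,0,0,0,0,0,0,0,0,0,0,0,0,0,0,0], fingers=0, squeeze=10)

```text
time: 24.48
ee_pos: [0.5868, -0.1878, 0.1162]
eef_rot: [0.728, 0.686, 0.0, 0.0]
ft_force: [1.5, 0.6, -1.7]
width: 0.0123
grip_force: 9.9
```

Request:
arm_command(moves=[0,0,0,0,0,0,0,0], squeeze=25)

```text
time: 24.65
ee_pos: [0.5869, -0.1878, 0.1162]
eef_rot: [0.728, 0.686, 0.0, 0.0]
ft_force: [1.3, 0.4, -1.5]
width: 0.0118
grip_force: 24.9
```

Request:
arm_command(moves=[0,0,-0.5,0,0,0,-1,0,0,0,-1,0,0,0,-1,0,0,0,-1,0,0,0,-1.5,0,0,0,-2,0,0,0,-2,0,0,0,-1.5,-3.4,0,0,-0.8,0,0,0,0,0,0,0,0,0])

```text
time: 25.65
ee_pos: [0.5865, -0.188, 0.2392]
eef_rot: [0.708, 0.706, 0.0, -0.0]
ft_force: [0.4, -0.2, -1.3]
width: 0.0118
grip_force: 24.9
```

Run:
```python
from h import *
to([.40,.06,.2387]);asc("side",(222,110,45,50))
```

```text
t 25.65 p [ 0.5865 -0.188   0.2392] yawY -0.1 F [ 0.42 -0.2  -1.31] w 0.0118 j [-0.45  0.39  0.93  1.46 -0.32  1.44  0.48]
tool shift cm [ 24.77 -18.7    0.06]
110 ##########......############..............##.
111 #########.......##############............##.
112 ##########......#############..............#.
113 ##########.......############................
114 ###########.....############.................
115 #############...############.................
116 .###########....########.....................
117 ..##########....######.......................
118 ############....#####........................
119 ..##########....#####........................
120 ...#########....#####........................
121 .......#####....#####........................
122 ........#####...#####........................
123 ........#####...#####........................
124 .........####...####.........................
125 .........####.o.####.........................
126 .........####.o.####.........................
127 ..........####ooo###.........................
128 ..........###.oooo###...bbb.........
[... 859 characters left out ...]

146 ##############....oo.#############...........
147 ###############...o..#############...........
148 ###############...oo.#############...........
149 ###############.o..o..##.########............
150 ###############.o.........#######............
151 b##############oo..........####..............
152 bb#############.o............................
153 bb#############.oo...........................
154 b###########...#...oo........................
155 ###########....###.oo........................
156 ###########....###.oo........................
157 ###########.....##..o........................
158 ##########......##..o........................
159 ...#######......###.o........................
```

Paddle held and lifted (-1 N). Carry to in front of the hook.

Request:
arm_command(moves=[2,-1.5,0,0,2.3,-1.7,0,0,2.3,-1.7,0,0,2.3,-1.7,0,0,2.3,-1.7,0,0,2.3,-1.7,0,0,2.3,-1.7,0,0,2.3,-1.7,0,0,2.3,-1.7,0,0,2.3,-1.7,0,0,2.1,-1.6,0,0,0,0,0,0])

```text
time: 26.7
ee_pos: [0.3996, 0.0639, 0.2382]
eef_rot: [0.705, 0.709, -0.001, -0.001]
ft_force: [-0.1, 1.2, -0.5]
width: 0.0116
grip_force: 25.0
```

Run:
```python
from h import *
to([.395,.158,.2387])
```

```text
t 26.7 p [0.3996 0.0639 0.2382] yawY 0.29 F [-0.13  1.18 -0.48] w 0.0116 j [-0.98 -0.28  0.6   1.95  0.16  1.43 -0.42]
tool shift cm [ 9.41 -0.41 -0.05]
```

Request:
arm_command(moves=[2,-0.4,0,0,2,0,0,0,2,0,0,0,2,0,0,0,1.4,0,0,0,0,0,0,0,0,0,0,0])

```text
time: 27.28
ee_pos: [0.3985, 0.1539, 0.2385]
eef_rot: [0.707, 0.707, -0.001, 0.0]
ft_force: [0.3, -1.0, -1.5]
width: 0.0116
grip_force: 25.0
```

Run:
```python
from h import *
st()
a=crop("side",(255,140,125,130),3); b=crop("top",(215,120,130,130),3)
cv2.imwrite("pics/m3.png",np.hstack([a,b]))
```

```text
t 27.28 p [0.3985 0.1539 0.2385] yawY 0.02 F [ 0.27 -1.03 -1.49] w 0.0116 j [-1.05 -0.19  0.51  1.9   0.09  1.41 -0.56]
```

View pics/m3.png

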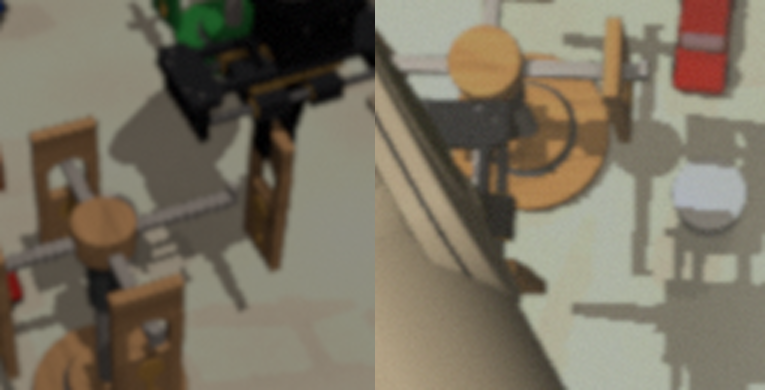

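Run:
```python
from h import *
for z in(.2265,.2315,.2365):print("window",z,proj("side",[.3985,.154,z])[0])
for z in(.2205,.2255,.2305):print("lip top arm",z,proj("side",[.44,.159,z+.0155])[0],"line",proj("side",[.44,.159,z])[0])
asc("side",(318,178,50,60))
print("edges")
for dy in(-.03,.03):print(proj("side",[.3985,.154+dy,.2885])[0],proj("side",[.3985,.154+dy,.1325])[0])
```

```text
window 0.2265 [345.24750182 199.38542392]
window 0.2315 [345.38118138 198.04150903]
window 0.2365 [345.51568499 196.68852895]
lip top arm 0.2205 [332.00533742 202.529242  ] line [331.72635409 206.69215208]
lip top arm 0.2255 [332.0965036  201.16738133] line [331.81575382 205.35890923]
lip top arm 0.2305 [332.18824945 199.796111  ] line [331.90571837 204.01652503]
178 #########...####.....################.............
179 ##############.......###############..............
180 ###########..........###############..............
181 ########.............###############..............
182 #######..............#######.o.####...............
183 .######..............#######oooo###...............
184 ..#####..............#######oooo.##...............
185 ..#####..............#######ooooo##...............
186 ...###...............#######oooooo................
187 .....................#######.ooooo................
188 .....................########.oooo................
189 .....................#########ooooo...............
190 .....................#########.ooo................
191 ...............
[... 1983 characters left out ...]
..........o.....................
228 ..................................................
229 ..................................................
230 ..................................................
231 ..................................................
232 ..................................................
233 ..................................................
234 ..................................................
235 ..................................................
236 ..................................................
237 ..................................................
edges
[341.63294674 174.73762237] [338.14166312 215.77402605]
[352.49708818 189.66301352] [347.77390363 230.59990054]
```

Request:
arm_command(moves=[0.5,0,0.2,0,0,1,0,0,0,1,0,0,0,0.5,0,0,0,0,0,0,0,0,0,0])

```text
time: 27.93
ee_pos: [0.4241, 0.1588, 0.237]
eef_rot: [0.707, 0.707, -0.0, 0.0]
ft_force: [-0.5, -0.5, -0.7]
width: 0.0115
grip_force: 25.0
```

Request:
arm_command(moves=[0,0.3,0,0,0,0.3,0,0,0,0.3,0,0,0,0,0,0])

```text
time: 28.27
ee_pos: [0.4332, 0.159, 0.2373]
eef_rot: [0.707, 0.707, 0.0, 0.0]
ft_force: [0.1, 0.1, -1.2]
width: 0.0121
grip_force: 25.0
```

Request:
arm_command(moves=[0,0.3,0,0,0,0.3,0,0,0,0.3,0,0,0,0,0,0])

```text
time: 28.6
ee_pos: [0.4422, 0.159, 0.2372]
eef_rot: [0.707, 0.707, 0.0, 0.0]
ft_force: [-0.1, -0.7, -2.3]
width: 0.0119
grip_force: 25.0
```

Request:
arm_command(moves=[0,0.3,0,0,0,0.3,0,0,0,0.2,0,0,0,0,0,0])

```text
time: 28.93
ee_pos: [0.4501, 0.159, 0.2372]
eef_rot: [0.707, 0.707, -0.0, 0.0]
ft_force: [0.1, 0.3, -0.5]
width: 0.0122
grip_force: 25.0
```

Request:
arm_command(moves=[0,0.3,0,0,0,0.3,0,0,0,0.3,0,0,0,0,0,0])

```text
time: 29.27
ee_pos: [0.4592, 0.159, 0.2372]
eef_rot: [0.707, 0.707, 0.0, 0.0]
ft_force: [-0.2, 0.6, -1.1]
width: 0.012
grip_force: 25.0
```

Run:
```python
from h import *
st(); asc("side",(280,180,75,60))
im=r.camera("side")[:,:,::-1].copy();cv2.imwrite("pics/raw2.png",im)
```

```text
t 29.27 p [0.4592 0.159  0.2372] yawY -0.02 F [-0.17  0.63 -1.13] w 0.012 j [-1.03 -0.03  0.59  1.78  0.02  1.38 -0.43]
180 ooooooo..##################....###################.################........
181 ooooooo..#################......#################################..........
182 oooooo....################.......############################..............
183 oooo.......###############.......#######################...................
184 ..#####....##############.........##.##################....................
185 .######.....###########...........####################.....................
186 #######.....##########.........#######################.....................
187 #######......##########.....####....##################.....................
188 .######.......###############........################......................
189 .######.......###########............################......................
190 .######........########...............###############......................
191 .######........#######................#######.oo.####......................
192 ..#####.........
[... 3119 characters left out ...]
.................ooo........###.o...........................
232 ....##########...............ooooooo.......###.o...........................
233 ....##########............oooooooooo........##.o...........................
234 ....###########.........oooooooooooo........##.o...........................
235 ....###########.....oooooooooooooooo.........#.o...........................
236 ....##########...oooooooooooooooooo............o...........................
237 ....########.ooooooooooooooooooooo.........................................
238 ....#######oooooooooooooooooooo.o..........................................
239 ....#######oooooooooooooooooo..............................................
```

Request:
arm_command(moves=[0,0.3,0,0,0,0.2,0,0,0,0,0.4,0,0,0,0.4,0,0,0,0.4,0,0,0,0,0])

```text
time: 29.87
ee_pos: [0.4632, 0.1589, 0.2241]
eef_rot: [0.707, 0.707, -0.001, -0.0]
ft_force: [-0.1, 0.0, -1.6]
width: 0.0119
grip_force: 25.0
```

Request:
arm_command(moves=[0,0,0.1,0,0,0,0.1,0,0,0,0,0])

```text
time: 30.12
ee_pos: [0.4637, 0.1591, 0.2231]
eef_rot: [0.707, 0.707, 0.0, -0.0]
ft_force: [0.1, 0.4, -0.3]
width: 0.012
grip_force: 25.0
```

Request:
arm_command(moves=[0,0,0.1,0,0,0,0,0])

```text
time: 30.28
ee_pos: [0.4637, 0.1591, 0.2222]
eef_rot: [0.707, 0.707, 0.0, -0.0]
ft_force: [0.2, 0.1, -0.6]
width: 0.0115
grip_force: 25.0
```

Request:
arm_command(moves=[0,0,0.1,0,0,0,0,0])

```text
time: 30.45
ee_pos: [0.4637, 0.1591, 0.2211]
eef_rot: [0.707, 0.707, -0.0, -0.0]
ft_force: [-0.4, -0.2, -0.5]
width: 0.0117
grip_force: 25.0
```

Request:
arm_command(moves=[0,0,0.1,0,0,0,0,0])

```text
time: 30.62
ee_pos: [0.4637, 0.1591, 0.2201]
eef_rot: [0.707, 0.707, -0.0, -0.0]
ft_force: [-0.7, 0.5, -0.9]
width: 0.0116
grip_force: 25.0
```

Request:
arm_command(moves=[0,0,0.1,0,0,0,0,0])

```text
time: 30.78
ee_pos: [0.4638, 0.1593, 0.2194]
eef_rot: [0.707, 0.707, 0.0, -0.0]
ft_force: [-0.6, 0.1, 0.4]
width: 0.0121
grip_force: 25.0
```

Request:
arm_command(moves=[0,0,0.1,0,0,0,0,0])

```text
time: 30.95
ee_pos: [0.464, 0.1596, 0.2188]
eef_rot: [0.707, 0.707, 0.001, -0.0]
ft_force: [-0.2, 1.6, 3.5]
width: 0.012
grip_force: 25.0
```

Request:
arm_command(moves=[0,0,0.05,0,0,0,0,0])

```text
time: 31.12
ee_pos: [0.4641, 0.1596, 0.2186]
eef_rot: [0.707, 0.707, 0.001, -0.0]
ft_force: [-1.4, 2.3, 7.3]
width: 0.0119
grip_force: 25.0
```

Request:
arm_command(moves=[0,0,-0.15,0,0,0,0,0], squeeze=8)

```text
time: 31.28
ee_pos: [0.4638, 0.1591, 0.2194]
eef_rot: [0.707, 0.707, 0.0, 0.0]
ft_force: [-0.7, 0.8, 0.3]
width: 0.0117
grip_force: 8.0
```

Request:
arm_command(moves=[0,0,0,0,0,0,0,0,0,0,0,0,0,0,0,0], fingers=20)

```text
time: 31.62
ee_pos: [0.4636, 0.159, 0.2191]
eef_rot: [0.707, 0.707, -0.0, -0.0]
ft_force: [0.7, 0.9, -0.0]
width: 0.0173
grip_force: 0.0
```

Run:
```python
from h import *
st(); asc("side",(300,180,55,60))
```

```text
t 31.62 p [0.4636 0.159  0.2191] yawY -0.01 F [ 0.67  0.85 -0.02] w 0.0173 j [-1.02 -0.    0.6   1.8   0.    1.34 -0.42]
180 #....#########################################.........
181 ################################################.......
182 #######################....####################........
183 #######################....###################.........
184 ########################....##################.........
185 ########################....##################.........
186 ######..#################....#################.........
187 ####.....##################################............
188 ####......#############################................
189 ####......###o####################.....................
190 ####.......#..####################.....................
191 ###..........####################......................
192 #.........#######################......................
193 #.#...#####..###########.########......................
194 #.######......########...#######.......................
195 #####.........########...#######.......................
196 #..............
[... 1920 characters left out ...]
..########.oo...........................
229 .................########.oo...........................
230 .................########.oo...........................
231 ............oooo.########.oo...........................
232 .........ooooooo..#######.oo...........................
233 ......oooooooooo...##o###.oo...........................
234 ...ooooooooooooo.....o###ooo...........................
235 oooooooooooooooo.....####.oo...........................
236 ooooooooooooooo......####.oo...........................
237 ooooooooooooooo.......###.oo...........................
238 ooooooooooo...........###.oo...........................
239 oooooooo...............##.oo...........................
```

Released and hanging. Withdraw straight up slowly, opening a little more once above, then away.

Request:
arm_command(moves=[0,0,-0.3,0,0,0,-0.4,0,0,0,-0.5,0,0,0,-0.5,0,0,0,-1,0,0,0,-1.5,0,0,0,-2,0,0,0,-2,0,0,0,0,0,0,0,0,0])

```text
time: 32.5
ee_pos: [0.4643, 0.1593, 0.3027]
eef_rot: [0.707, 0.707, 0.001, 0.0]
ft_force: [-0.1, -0.6, -0.4]
width: 0.0173
grip_force: 0.0
```

Run:
```python
from h import *
st(); asc("side",(300,180,50,70))
```

```text
t 32.5 p [0.4643 0.1593 0.3027] yawY -0.01 F [-0.13 -0.62 -0.4 ] w 0.0173 j [-1.03 -0.04  0.59  1.66  0.02  1.52 -0.44]
180 .................#####............................
181 ..................####............................
182 ....................#.............................
183 ..................................................
184 ..................................................
185 ..................................................
186 ..................................................
187 ..................................................
188 ..................................................
189 ..................oo..............................
190 .................oooo.............................
191 .................ooooo............................
192 ..................ooooo...........................
193 ..................ooooo...........................
194 ...................ooooo..........................
195 ..................#oooooo.........................
196 ..................##oooooo........................
197 ..................##.ooooo...............
[... 2169 characters left out ...]
oooo........o###ooo.....................
238 oooooooooooo...........###ooo.....................
239 oooooooo...............###ooo.....................
240 ooooo..................###ooo.....................
241 oo......................##ooo.....................
242 ..........oo.oo..........#ooo.....................
243 ........oooooooo..........ooo.....................
244 .....ooooooooooo...........oo.....................
245 .o.oo....ooooooo...........oo.....................
246 .o..........ooo...................................
247 o...........oooo..................................
248 o............oo...................................
249 oo.........#.oo...................................
```

Request:
arm_command(moves=[0,0,-3,0,0,0,-3,0,-3,0,0,0,-3.5,0,0,0,-3.5,0,0,0,-3.5,0,0,0,-3.5,0,0,0,-3.5,0,0,0,-3.5,0,0,0,-3.5,0,0,0,-3.5,0,0,0,0,0,0,0])

```text
time: 33.55
ee_pos: [0.462, -0.1582, 0.361]
eef_rot: [0.71, 0.704, -0.0, 0.0]
ft_force: [-0.4, -0.0, -0.4]
width: 0.0176
grip_force: 0.0
```

Run:
```python
from h import *
st()
im=r.camera("top")[:,:,::-1].copy(); cv2.imwrite("pics/topf.png",im)
ref=cv2.imread("pics/m2.png")[:,:504]; k=4*.97
ref=cv2.resize(ref,(130,110),interpolation=cv2.INTER_AREA)
im4=cv2.resize(im,None,fx=4,fy=4,interpolation=2);ref4=cv2.resize(ref,None,fx=4,fy=4,interpolation=2)
for n,(x,y,w,h) in dict(hub=(38,42,26,26),back=(38,4,36,32),right=(86,38,20,26),left=(2,36,24,44),foot=(60,70,32,36)).items():
    t=ref4[4*y:4*(y+h),4*x:4*(x+w)]; X,Y=200+x,85+y; m=5
    q=cv2.matchTemplate(im4[4*(Y-m):4*(Y+h+m),4*(X-m):4*(X+w+m)],t,cv2.TM_CCOEFF_NORMED); _,v,_,l=cv2.minMaxLoc(q)
    print(n,"shift px",l[0]/4-m,l[1]/4-m,round(v,3))
for b in((310,105,30,50),(310,165,35,40),(460,135,50,65),(140,115,55,80)): print(shift("top",b,"pics/top0.png",im))
asc("top",(225,135,50,75))
```

```text
t 33.55 p [ 0.462  -0.1582  0.361 ] yawY -0.53 F [-0.44 -0.04 -0.37] w 0.0176 j [-0.8  -0.1   0.98  1.55  0.08  1.64  0.17]
hub shift px 0.0 0.0 0.998
back shift px 0.0 0.0 0.998
right shift px 0.0 0.0 0.996
left shift px 0.0 0.0 0.999
foot shift px 0.25 -0.25 0.918
(0, 0, 0.95)
(0, 0, 0.066)
(6, -2, -0.048)
(0, 0, 0.999)
135 ...............ooooooooooooooooooooooo............
136 ...............ooooooooooooooooooooooo............
137 ...............oooooooooooooooooooooooo..oo.......
138 ..............ooooooooooooooooooooooooooooooooooo.
139 ..............oooooooooooooooooooooooooooooooooooo
140 ..............ooooooooooooooooooooooooo...........
141 ..............ooooooooooooooooooooooooo...........
142 ..............ooooooooooooooooooooooooo...........
143 ..............oooooooooooooooooooooooo............
144 ...............ooooooooooooooooooooooo............
145 ...............ooooooooooooooooooooooo............
146 ................ooooooooooooooooooooo..ooooooooooo
147 .................oooooooooooooooooooo...oooooooooo
148 .................ooooooooooooooooooo....oooooooooo
149 ..
[... 2648 characters left out ...]
........................................
198 ..................................................
199 ..................................................
200 ..................................................
201 ..................................................
202 ..................................................
203 ..................................................
204 ..................................................
205 ..................................................
206 ..................................................
207 ..................................................
208 ..................................................
209 ..................................................
```

```bash
python3 -c "
from bench import r
print(r.close_job())"
```

```text
the job is handed in; nothing more can be done
None
```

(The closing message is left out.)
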